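Pack the infeed tray up to the height gauge

TASK

While the sliding tray is still pulled out, stack grey packing plates flat and squarely on its rubber pad, choosing them so that the top of the stack will be level with the height gauge's pointer (between the pointer's lower and upper edges). Then push the tray in until it is home against its stop, with the stack still standing square on the pad beside the pointer. Leave the gauge's setting and the other things on the bench as they are, and keep the plates you do not need off the tray.

Things in the scene. Friction and masses are not known exactly. Their poses are not given: they have to be found in the camera images.
- plate12: loose grey plastic packing plate, 130 (its x) x 60 (its y) x 12 mm thick, lying flat on the bench among the others; origin at the centre of its underside, z up; about 112 g. The five plates have the same outline and differ only in thickness: 12, 18, 24, 30 and 42 mm; which lies where varies
- plate18: loose grey plastic packing plate, 130 (its x) x 60 (its y) x 18 mm thick, lying flat on the bench among the others; origin at the centre of its underside, z up; about 169 g. The five plates have the same outline and differ only in thickness: 12, 18, 24, 30 and 42 mm; which lies where varies
- plate24: loose grey plastic packing plate, 130 (its x) x 60 (its y) x 24 mm thick, lying flat on the bench among the others; origin at the centre of its underside, z up; about 225 g. The five plates have the same outline and differ only in thickness: 12, 18, 24, 30 and 42 mm; which lies where varies
- plate30: loose grey plastic packing plate, 130 (its x) x 60 (its y) x 30 mm thick, lying flat on the bench among the others; origin at the centre of its underside, z up; about 282 g. The five plates have the same outline and differ only in thickness: 12, 18, 24, 30 and 42 mm; which lies where varies
- plate42: loose grey plastic packing plate, 130 (its x) x 60 (its y) x 42 mm thick, lying flat on the bench among the others; origin at the centre of its underside, z up; about 394 g. The five plates have the same outline and differ only in thickness: 12, 18, 24, 30 and 42 mm; which lies where varies
- pad (a point): centre of the top face of the black rubber pad (136 x 66 mm, long side along x) on the sliding tray, 40 mm above the bench; the plates are stacked here, long side along the pad's. x is the direction in which the tray slides in, away from the paddle; z up. The tray is a grey deck, 120 mm wide, 2 mm below the pad's top, reaching 75 mm ahead of the pad's centre and 115 mm behind it, on a fixed aluminium track 150 mm wide and 360 mm long
- tray (a joint): how far the tray is slid in along the pad's x, m: 0 pulled out towards the robot, 0.100 home against its end stop; starts at 0 to 0.015; slides with about 2 N of friction and stays where it is left
- mark (a point): tip of the height gauge's steel pointer, midway up it: the pointer is 10 mm tall and 12 mm wide, stands level, and points along its own -y (the pad's -y) at the place where the stack stands once the tray is home, 60 mm to the side of the pad's centre line, x level with the pad's centre when home; it sits on a black runner on a 14 mm square steel post 53 mm farther out, 195 mm tall above the bench. z up
- runner (a joint): height setting of the gauge, m: the pointer's mid-height is 0.042 + this above the top face of the pad; set between 0.006 and 0.033; clamped stiffly, to be left as it is
- glue: white glue bottle, 36 mm in diameter, 105 mm tall, upright among the plates; origin under its centre; leave alone
- screwdriver: screwdriver, 180 mm long, lying beyond the plates; x along it; leave alone
- tape: roll of tape lying flat, 96 mm across, 24 mm tall; leave alone
- bracket: red printed L bracket, 100 x 30 mm, 50 mm tall at its end, on the left; leave alone
- cup: white cup, 76 mm across, 90 mm tall, at the right; leave alone
- case: flat black case, 90 x 200 x 30 mm, at the left; leave alone
- paddle (a point): on the robot-side face of the tray's push paddle, an upright plate 70 mm wide and 12 mm thick at the tray's robot-side end, standing from the deck to 80 mm above the bench; the point is on the face's centre line, 70 mm above the bench and 104 mm behind the pad's centre; axes as the pad's (x is the way to push)

How it is judged:
On the way, in this order (a step that is already met when the one before it is completed fails the run):
1. with the tray still pulled out (less than 30 mm in), the stack on the pad is square and its top is at the pointer's height, within 5 mm (value of joint tray below 0.03 m and ((z of plate12 in the frame of mark between -0.017 and -0.007 m and (x of plate12 in the frame of pad between -0.015 and 0.015 m and y of plate12 in the frame of pad between -0.015 and 0.015 m and angle between the x axis of plate12 and the x axis of pad, either way round below 0.15 rad and angle between plate12's own z axis and vertical below 0.06 rad) and linear speed of plate12 below 0.02 m/s) or (z of plate18 in the frame of mark between -0.023 and -0.013 m and (x of plate18 in the frame of pad between -0.015 and 0.015 m and y of plate18 in the frame of pad between -0.015 and 0.015 m and angle between the x axis of plate18 and the x axis of pad, either way round below 0.15 rad and angle between plate18's own z axis and vertical below 0.06 rad) and linear speed of plate18 below 0.02 m/s) or (z of plate24 in the frame of mark between -0.029 and -0.019 m and (x of plate24 in the frame of pad between -0.015 and 0.015 m and y of plate24 in the frame of pad between -0.015 and 0.015 m and angle between the x axis of plate24 and the x axis of pad, either way round below 0.15 rad and angle between plate24's own z axis and vertical below 0.06 rad) and linear speed of plate24 below 0.02 m/s) or (z of plate30 in the frame of mark between -0.035 and -0.025 m and (x of plate30 in the frame of pad between -0.015 and 0.015 m and y of plate30 in the frame of pad between -0.015 and 0.015 m and angle between the x axis of plate30 and the x axis of pad, either way round below 0.15 rad and angle between plate30's own z axis and vertical below 0.06 rad) and linear speed of plate30 below 0.02 m/s) or (z of plate42 in the frame of mark between -0.047 and -0.037 m and (x of plate42 in the frame of pad between -0.015 and 0.015 m and y of plate42 in the frame of pad between -0.015 and 0.015 m and angle between the x axis of plate42 and the x axis of pad, either way round below 0.15 rad and angle between plate42's own z axis and vertical below 0.06 rad) and linear speed of plate42 below 0.02 m/s)) and (height (world z) of plate12 below 0.02 m or horizontal distance between plate12 and pad above 0.16 m or ((x of plate12 in the frame of pad between -0.015 and 0.015 m and y of plate12 in the frame of pad between -0.015 and 0.015 m and angle between the x axis of plate12 and the x axis of pad, either way round below 0.15 rad and angle between plate12's own z axis and vertical below 0.06 rad) and z of plate12 in the frame of mark below -0.007 m)) and (height (world z) of plate18 below 0.02 m or horizontal distance between plate18 and pad above 0.16 m or ((x of plate18 in the frame of pad between -0.015 and 0.015 m and y of plate18 in the frame of pad between -0.015 and 0.015 m and angle between the x axis of plate18 and the x axis of pad, either way round below 0.15 rad and angle between plate18's own z axis and vertical below 0.06 rad) and z of plate18 in the frame of mark below -0.013 m)) and (height (world z) of plate24 below 0.02 m or horizontal distance between plate24 and pad above 0.16 m or ((x of plate24 in the frame of pad between -0.015 and 0.015 m and y of plate24 in the frame of pad between -0.015 and 0.015 m and angle between the x axis of plate24 and the x axis of pad, either way round below 0.15 rad and angle between plate24's own z axis and vertical below 0.06 rad) and z of plate24 in the frame of mark below -0.019 m)) and (height (world z) of plate30 below 0.02 m or horizontal distance between plate30 and pad above 0.16 m or ((x of plate30 in the frame of pad between -0.015 and 0.015 m and y of plate30 in the frame of pad between -0.015 and 0.015 m and angle between the x axis of plate30 and the x axis of pad, either way round below 0.15 rad and angle between plate30's own z axis and vertical below 0.06 rad) and z of plate30 in the frame of mark below -0.025 m)) and (height (world z) of plate42 below 0.02 m or horizontal distance between plate42 and pad above 0.16 m or ((x of plate42 in the frame of pad between -0.015 and 0.015 m and y of plate42 in the frame of pad between -0.015 and 0.015 m and angle between the x axis of plate42 and the x axis of pad, either way round below 0.15 rad and angle between plate42's own z axis and vertical below 0.06 rad) and z of plate42 in the frame of mark below -0.037 m))), for 0.2 s.
2. the tray is pushed home (last 5 mm) (value of joint tray above 0.095 m), for 0.2 s.
At the end, for the whole second after the job is handed in: Tray within 5 mm of its stop; top of the highest plate on it within 5 mm of the pointer's mid-height; every plate on it flat, at rest, within 15 mm of the pad's centre along each pad axis and 0.15 rad of its direction; other plates on the bench or over 160 mm from the pad's centre (value of joint tray above 0.095 m and ((z of plate12 in the frame of mark between -0.017 and -0.007 m and (x of plate12 in the frame of pad between -0.015 and 0.015 m and y of plate12 in the frame of pad between -0.015 and 0.015 m and angle between the x axis of plate12 and the x axis of pad, either way round below 0.15 rad and angle between plate12's own z axis and vertical below 0.06 rad) and linear speed of plate12 below 0.02 m/s) or (z of plate18 in the frame of mark between -0.023 and -0.013 m and (x of plate18 in the frame of pad between -0.015 and 0.015 m and y of plate18 in the frame of pad between -0.015 and 0.015 m and angle between the x axis of plate18 and the x axis of pad, either way round below 0.15 rad and angle between plate18's own z axis and vertical below 0.06 rad) and linear speed of plate18 below 0.02 m/s) or (z of plate24 in the frame of mark between -0.029 and -0.019 m and (x of plate24 in the frame of pad between -0.015 and 0.015 m and y of plate24 in the frame of pad between -0.015 and 0.015 m and angle between the x axis of plate24 and the x axis of pad, either way round below 0.15 rad and angle between plate24's own z axis and vertical below 0.06 rad) and linear speed of plate24 below 0.02 m/s) or (z of plate30 in the frame of mark between -0.035 and -0.025 m and (x of plate30 in the frame of pad between -0.015 and 0.015 m and y of plate30 in the frame of pad between -0.015 and 0.015 m and angle between the x axis of plate30 and the x axis of pad, either way round below 0.15 rad and angle between plate30's own z axis and vertical below 0.06 rad) and linear speed of plate30 below 0.02 m/s) or (z of plate42 in the frame of mark between -0.047 and -0.037 m and (x of plate42 in the frame of pad between -0.015 and 0.015 m and y of plate42 in the frame of pad between -0.015 and 0.015 m and angle between the x axis of plate42 and the x axis of pad, either way round below 0.15 rad and angle between plate42's own z axis and vertical below 0.06 rad) and linear speed of plate42 below 0.02 m/s)) and (height (world z) of plate12 below 0.02 m or horizontal distance between plate12 and pad above 0.16 m or ((x of plate12 in the frame of pad between -0.015 and 0.015 m and y of plate12 in the frame of pad between -0.015 and 0.015 m and angle between the x axis of plate12 and the x axis of pad, either way round below 0.15 rad and angle between plate12's own z axis and vertical below 0.06 rad) and z of plate12 in the frame of mark below -0.007 m)) and (height (world z) of plate18 below 0.02 m or horizontal distance between plate18 and pad above 0.16 m or ((x of plate18 in the frame of pad between -0.015 and 0.015 m and y of plate18 in the frame of pad between -0.015 and 0.015 m and angle between the x axis of plate18 and the x axis of pad, either way round below 0.15 rad and angle between plate18's own z axis and vertical below 0.06 rad) and z of plate18 in the frame of mark below -0.013 m)) and (height (world z) of plate24 below 0.02 m or horizontal distance between plate24 and pad above 0.16 m or ((x of plate24 in the frame of pad between -0.015 and 0.015 m and y of plate24 in the frame of pad between -0.015 and 0.015 m and angle between the x axis of plate24 and the x axis of pad, either way round below 0.15 rad and angle between plate24's own z axis and vertical below 0.06 rad) and z of plate24 in the frame of mark below -0.019 m)) and (height (world z) of plate30 below 0.02 m or horizontal distance between plate30 and pad above 0.16 m or ((x of plate30 in the frame of pad between -0.015 and 0.015 m and y of plate30 in the frame of pad between -0.015 and 0.015 m and angle between the x axis of plate30 and the x axis of pad, either way round below 0.15 rad and angle between plate30's own z axis and vertical below 0.06 rad) and z of plate30 in the frame of mark below -0.025 m)) and (height (world z) of plate42 below 0.02 m or horizontal distance between plate42 and pad above 0.16 m or ((x of plate42 in the frame of pad between -0.015 and 0.015 m and y of plate42 in the frame of pad between -0.015 and 0.015 m and angle between the x axis of plate42 and the x axis of pad, either way round below 0.15 rad and angle between plate42's own z axis and vertical below 0.06 rad) and z of plate42 in the frame of mark below -0.037 m))); the robot touches nothing.
It fails at once if a bystander (glue, screwdriver, tape, bracket, cup or case) is pushed more than 30 mm out of its place (distance of any of glue, screwdriver, tape, bracket, cup, case from where it was at the start of the episode above 0.03 m).
It fails at once if the glue bottle or the cup is tipped over (angle between any of glue, cup's own z axis and vertical above 0.5 rad).
It fails at once if the gauge's pointer is shifted by more than 6 mm (distance of mark from where it was at the start of the episode above 0.006 m).
It also fails if it takes over 70 s, if anything falls off the work surface, if the arm or the gripper's body presses on something with over 40 N, if the wrist force passes 120 N, or if a joint passes its speed limit or range.

ROBOT

A 6-joint arm with a two-finger parallel gripper is mounted at the origin on the work surface. World frame = base frame: x ahead of the robot, y to its left, z up, the work surface at z = 0. Lengths are in m, angles in rad, forces in N, time in s.
With the tool pointing down it reaches from about 0.275 to 0.875 m from the base axis. Payload 12.5 kg.
Tool frame: the origin (TCP) lies at the very end of the fingers, on their centre line; the grasp point (between the pads) lies 19 mm behind it; x points along the fingers, y is the direction in which the jaws open and shut, and the axes are right-handed (so a half turn about x gives the same grasp; the last joint's range is limited). The gripper opens to 85 mm and grips with 20 to 120 N. Pads are 22 mm wide; open, the fingers measure 114 mm over their backs; the gripper's body (76 mm by 85 mm) begins 54 mm behind the grasp point. The pads swing forward as they close: fully open they stand 13 mm farther back than shut.
Start: joints at [-1.375, 0.351, 1.652, -0, 1.139, -0.085], TCP at [0.152, -0.528, 0.231] pointing down, gripper open.
Joint ranges: [-2.75, 2.75], [-0.79, 2.1], [0.01, 2.65], [-1.57, 4.71], [0.07, 3.14], [-2.87, 2.87]. Speed limits (rad/s): [2.22, 2.22, 2.79, 3.14, 3.14, 3.14].

INTERFACE

Orientations are given as a 3x3 rotation matrix whose columns are the frame's x, y, z axes.
In Python, from bench import manip gives the robot as it stands. Calls block until the motion is done:
- manip.move_ptp(position, orientation): joint-space move of the TCP to a pose.
- manip.move_l(position, attitude=None, max_speed=0.15): straight line of the TCP; attitude=None keeps the orientation; max_speed is the mean speed in m/s.
- manip.move_j(angles): joint-space move.
- manip.set_gripper(opening, effort=None): opening from 0.0 (shut) to 1.0 (fully open); effort is the grip in N (None keeps the last); returns when the fingers have stopped.
- manip.dwell(seconds).
- manip.inverse_kinematics(position, orientation): joint angles nearest the present ones, or None.
- manip.grab_frame(name): name is "scene" or "top" or "wrist"; returns (picture, depth): 384x512x3 uint8, red, green, blue; 384x512 float32, m along the optical axis (not along the pixel's ray), 0 where there is no reading.
- manip.get_calibration(name): a dict with "camera_matrix" (3x3 intrinsics, pixels), "k1" (the pictures are not rectified: a ray, as slopes to the right and down, at radius r is drawn at 1 + k1 r^2 times it, then the intrinsics apply), "R" (3x3) and "t" (3): a world point X has camera coordinates R X + t. Camera axes: x right, y down, z forward; pixel columns grow to the right and rows downward; lengths in m; the calibration is good to about 2 mm. A picture is of the moment at which its call begins: read the wrist's pose just before it. get_calibration takes no time and is no camera call; for the wrist camera it gives the pose at the moment of the call.
A pose or a line that the arm cannot do raises manip.Unreachable and nothing moves.
- manip.sign_off(): hands the job in, once; it reports no verdict.
Trained networks look in the newest picture that a camera, given by its name, has taken for a name from the list of things; names that differ only in an ending like _2 or _b are one class to them, and where a whole thing is asked for, a point or a joint stands for the part that bears it (a point fixed in the world has none). Each returns a list of dicts, best first, with "confidence" (0 to 1); they miss things now and then, are a little off and sometimes report something else, mostly with a low value. They report only what shows in the picture. A call takes as long as a camera call.
- manip.look_for(camera, name): "at" ([x, y, z] in m, in world coordinates, good to about 4 mm: the middle of the surface that is visible of it).
Readings, each from a call of its own:
- manip.current_time(): time.
- manip.current_qpos(): joint angles.
- manip.current_joint_vel(): joint speeds.
- manip.current_joint_torque(): joint torques, N m.
- manip.current_ee_pos(): TCP position.
- manip.current_tcp_rot(): TCP orientation.
- manip.current_force(): force on the tool from outside, world axes, zero at the start.
- manip.current_ft_torque(): the same for the moment, N m.
- manip.current_grip_width(): opening from 0.0 (shut) to 1.0 (fully open).
Only numpy, scipy, OpenCV 4.12 (cv2) and the standard library are available. Lean on these libraries where they do the work, as an engineer would, in place of code of your own. Each camera call takes 0.05 s, during which the arm holds its last target.

## Working session

There is one attempt and no reset: what is moved stays moved. The work goes in short steps, each a Python script; the robot and the scene stay as the last script left them, time stands still between calls to the robot, and variables do not carry over. Pictures are saved under pics/ and viewed, and the job is handed in when it is done.

```bash
ls; mkdir -p pics; cat > h.py <<'E'
import numpy as np, cv2
from bench import manip
def save(name,cam,scale=1):
    p,d=manip.grab_frame(cam); cv2.imwrite(f'pics/{name}.png',p[:,:,::-1]); np.savez(f'pics/{name}.npz',p=p,d=d,**{k:np.array(v) for k,v in manip.get_calibration(cam).items()})
    return p,d
def cloud(d,c):
    K=np.array(c['camera_matrix']);k1=float(c['k1']);R=np.array(c['R']);t=np.array(c['t'])
    h,w=d.shape;u,v=np.meshgrid(np.arange(w),np.arange(h))
    pts=cv2.undistortPoints(np.stack([u,v],-1).reshape(-1,1,2).astype(np.float64),K,np.array([k1,0,0,0,0.])).reshape(h,w,2)
    X=np.concatenate([pts*d[...,None],d[...,None]],-1)
    W=(X-t)@R
    W[d<=0]=np.nan
    return W
E
python3 - <<'E'
from h import *
for c in ['scene','top','wrist']:
    save(c+'0',c); print(c,manip.get_calibration(c))
for n in ['plate12','plate18','plate24','plate30','plate42','pad','mark','paddle','glue','screwdriver','tape','bracket','cup','case','tray','runner']:
  for c in ['top','scene']:
    print(n,c,[(np.round(r['at'],3),round(r['confidence'],2)) for r in manip.look_for(c,n)][:5])
print(manip.current_time())
E
```

```text
pics
scene {'camera_matrix': array([[460.18439016,   0.        , 255.01294171],
       [  0.        , 460.18439016, 193.82453507],
       [  0.        ,   0.        ,   1.        ]]), 'k1': -0.043964560031275135, 'R': array([[-0.62359297,  0.78168524,  0.01000001],
       [ 0.61981391,  0.50217394, -0.6030357 ],
       [-0.47640585, -0.36985068, -0.79765152]]), 't': array([ 0.33502081, -0.30191523,  1.60667298])}
top {'camera_matrix': array([[492.68798602,   0.        , 265.64125256],
       [  0.        , 492.68798602, 180.75071819],
       [  0.        ,   0.        ,   1.        ]]), 'k1': -0.15354834663962855, 'R': array([[-0.01498959, -0.99978622, -0.01424179],
       [-0.98857797,  0.01695476, -0.14975356],
       [ 0.14996301,  0.01183437, -0.98862078]]), 't': array([0.03082415, 0.54549334, 1.52614569])}
wrist {'camera_matrix': array([[304.55418818,   0.        , 256.50489524],
       [  0.        , 304.55418818, 192.64807329],
       [  0.        ,   0.        ,   1.        ]]), 'k1': -0.041984644825243285, 'R': array([[ 2.77455766e-01, -9.60738177e-01, -6.73481790e-04],
    
[... 2916 characters left out ...]
  0.027]), 0.37)]
tape scene [(array([ 0.747, -0.06 ,  0.02 ]), 0.87)]
bracket top [(array([0.334, 0.372, 0.004]), 0.68), (array([ 0.602, -0.096,  0.042]), 0.16)]
bracket scene [(array([0.318, 0.379, 0.008]), 0.98)]
cup top [(array([ 0.672, -0.438,  0.044]), 0.96)]
cup scene [(array([ 0.665, -0.42 ,  0.058]), 0.97)]
case top [(array([0.467, 0.448, 0.031]), 0.8), (array([ 0.429, -0.261,  0.016]), 0.36)]
case scene [(array([0.483, 0.46 , 0.028]), 0.6)]
tray top [(array([0.532, 0.181, 0.042]), 0.84)]
tray scene [(array([0.54 , 0.181, 0.037]), 0.85)]
runner top [(array([0.656, 0.281, 0.103]), 0.52)]
runner scene [(array([0.659, 0.283, 0.099]), 0.46), (array([ 0.747, -0.059,  0.026]), 0.24)]
1.75
```

View pics/scene0.png

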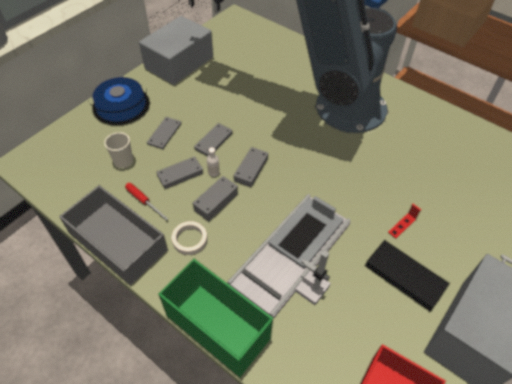

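View pics/top0.png

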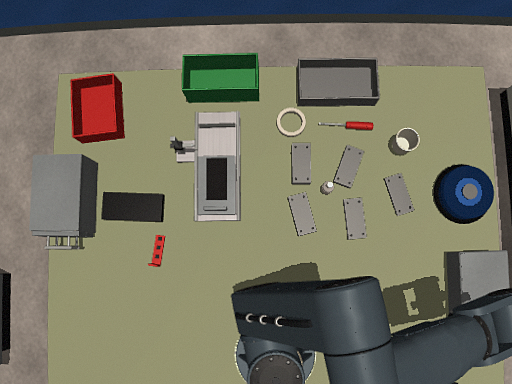

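```bash
cat > an.py <<'E'
import sys
from h import *
def rects(f,regs):
    z=np.load(f'pics/{f}.npz'); W=cloud(z['d'],z)
    return W,z['p']
if __name__=='__main__':
  C={'A':(.499,-.408),'B':(.447,-.09),'C':(.593,-.243),'D':(.605,-.09),'E':(.428,-.26)}
  for cam in ['top0','scene0']:
    W,p=rects(cam,None)
    # bench level
    m=(np.abs(W[...,0]-.35)<.03)&(np.abs(W[...,1]+.2)<.05); print(cam,'bench z',np.nanmedian(W[m][:,2]))
    for n,(x,y) in C.items():
      r=np.hypot(W[...,0]-x,W[...,1]-y)
      med=np.nanmedian(W[...,2][r<.02])
      m=(r<.1)&(abs(W[...,2]-med)<.0035)
      q=W[m][:,:2].astype(np.float32)
      img=m.astype(np.uint8); nl,l=cv2.connectedComponents(img)
      k=np.bincount(l[(r<.02)&m]).argmax(); q=W[l==k]
      R=cv2.minAreaRect(q[:,:2].astype(np.float32)); print(n,'z %.4f sd %.4f'%(np.median(q[:,2]),q[:,2].std()),'mean',q.mean(0).round(4),R,len(q))
E
python3 an.py
```

```text
top0 bench z 0.0008201717088222161
A z 0.0129 sd 0.0019 mean [ 0.5    -0.4106  0.0128] ((0.49987444281578064, -0.4097145199775696), (0.13068419694900513, 0.05987394228577614), 16.112930297851562) 480
B z 0.0309 sd 0.0019 mean [ 0.4422 -0.091   0.0308] ((0.44099190831184387, -0.09106497466564178), (0.13037359714508057, 0.06014915928244591), 14.304238319396973) 532
C z 0.0245 sd 0.0019 mean [ 0.5933 -0.2477  0.0245] ((0.5945214629173279, -0.24795246124267578), (0.060774657875299454, 0.13126568496227264), 67.87777709960938) 496
D z 0.0432 sd 0.0019 mean [ 0.602  -0.0922  0.0431] ((0.6033318042755127, -0.09189467877149582), (0.058150120079517365, 0.12817291915416718), 88.44816589355469) 527
E z 0.0189 sd 0.0019 mean [ 0.4228 -0.2613  0.0189] ((0.423866868019104, -0.2620910406112671), (0.13059788942337036, 0.061166442930698395), 4.819973468780518) 477
scene0 bench z 0.0020163074287015627
A z 0.0144 sd 0.0018 mean [ 0.5061 -0.4083  0.0146] ((0.5015397667884827, -0.41109925508499146), (0.13468526303768158, 0.0621320940554142), 17.080949783325195) 412
B z 0.0321 sd 0.0017 mean [ 0.444  -0.0905  0.032 ] ((0.44177353382110596, -0.09104272723197937), (0.13205716013908386, 0.06103367730975151), 14.224410057067871) 569
C z 0.0261 sd 0.0017 mean [ 0.5958 -0.247   0.0262] ((0.5952441692352295, -0.24667029082775116), (0.06496845930814743, 0.1306554228067398), 68.55561065673828) 601
D z 0.0437 sd 0.0017 mean [ 0.6065 -0.092   0.0437] ((0.604354202747345, -0.09258532524108887), (0.06265941262245178, 0.1320130079984665), 89.41282653808594) 712
E z 0.0202 sd 0.0017 mean [ 0.4252 -0.2622  0.0202] ((0.4244599938392639, -0.2611767649650574), (0.13425691425800323, 0.06362113356590271), 5.418119430541992) 469
```

The plates are cleanly identified: A=12, E=18, C=24, B=30, D=42. Next are the pad and the gauge.

```bash
python3 - <<'E'
from h import *
for cam in ['top0','scene0']:
    z=np.load(f'pics/{cam}.npz'); W=cloud(z['d'],z); p=z['p'].astype(int)
    g=p.sum(-1)
    m=(g<150)&(np.abs(W[...,0]-.535)<.1)&(np.abs(W[...,1]-.181)<.06)&(np.abs(W[...,2]-.04)<.008)
    nl,l,st,_=cv2.connectedComponentsWithStats(m.astype(np.uint8)); k=1+st[1:,4].argmax(); q=W[l==k]
    print(cam,'pad',q.mean(0).round(4),cv2.minAreaRect(q[:,:2].astype(np.float32)),len(q))
    # track edges: points z 0.015..0.045 between
    # gauge region points
    m=(np.abs(W[...,0]-.655)<.05)&(W[...,1]>.22)&(W[...,1]<.33)&(W[...,2]>.05)
    v,u=np.nonzero(m)
    print('gauge px',u.min(),u.max(),v.min(),v.max())
    o=np.argsort(v)
    for i in o: print(u[i],v[i],W[v[i],u[i]].round(3),p[v[i],u[i]])
E
python3 - <<'E'
import cv2
a=cv2.imread('pics/top0.png')[100:230,150:270]; b=cv2.imread('pics/scene0.png')[180:320,220:360]
cv2.imwrite('pics/crop0.png',cv2.hconcat([cv2.resize(a,(400,433),interpolation=cv2.INTER_NEAREST),cv2.resize(b,(400,433),interpolation=cv2.INTER_NEAREST)]))
E
```

```text
top0 pad [0.5557 0.179  0.0409] ((0.5565117001533508, 0.17948144674301147), (0.06395941227674484, 0.13415728509426117), 89.09015655517578) 809
gauge px 170 194 137 150
170 137 [0.658 0.299 0.194] [160 157 148]
171 137 [0.656 0.295 0.199] [164 160 157]
172 137 [0.658 0.294 0.191] [166 164 157]
173 137 [0.658 0.291 0.191] [173 171 165]
174 137 [0.656 0.286 0.199] [182 178 178]
175 137 [0.659 0.286 0.187] [84 84 64]
170 138 [0.654 0.299 0.194] [162 158 147]
171 138 [0.655 0.296 0.193] [165 162 157]
172 138 [0.653 0.292 0.199] [167 165 155]
173 138 [0.654 0.29  0.193] [179 176 168]
174 138 [0.653 0.286 0.198] [181 180 177]
175 138 [0.656 0.286 0.187] [47 46 45]
170 139 [0.651 0.298 0.198] [170 166 156]
171 139 [0.651 0.296 0.195] [172 171 163]
172 139 [0.651 0.293 0.196] [176 173 165]
173 139 [0.65  0.289 0.198] [189 187 179]
174 139 [0.651 0.287 0.194] [193 192 188]
175 139 [0.654 0.286 0.183] [41 41 41]
176 139 [0.657 0.286 0.169] [57 56 49]
170 140 [0.648 0.298 0.197] [140 137 126]
171 140 [0.648 0.296 0.196] [131 128 124]
172 140 [0.648 0.293 0.196] [133 130 125]
173 140 [0.648 0.29 
[... 23285 characters left out ...]
7 0.303 0.088] [95 92 89]
314 282 [0.663 0.287 0.057] [129 124 120]
315 282 [0.662 0.289 0.057] [101  98  93]
316 282 [0.663 0.292 0.063] [88 86 82]
317 282 [0.661 0.294 0.062] [84 82 78]
318 282 [0.664 0.297 0.071] [84 84 78]
319 282 [0.66  0.298 0.066] [91 88 84]
320 282 [0.653 0.298 0.056] [119 114 110]
314 283 [0.665 0.288 0.057] [109 104 100]
315 283 [0.662 0.29  0.052] [96 93 89]
316 283 [0.662 0.292 0.057] [86 84 78]
317 283 [0.662 0.295 0.059] [85 84 80]
318 283 [0.662 0.297 0.062] [88 87 81]
319 283 [0.659 0.299 0.059] [98 96 91]
317 284 [0.664 0.296 0.06 ] [83 82 76]
318 284 [0.662 0.298 0.057] [89 87 83]
317 285 [0.664 0.297 0.054] [87 85 82]
318 285 [0.661 0.298 0.051] [91 88 85]
```

View pics/crop0.png

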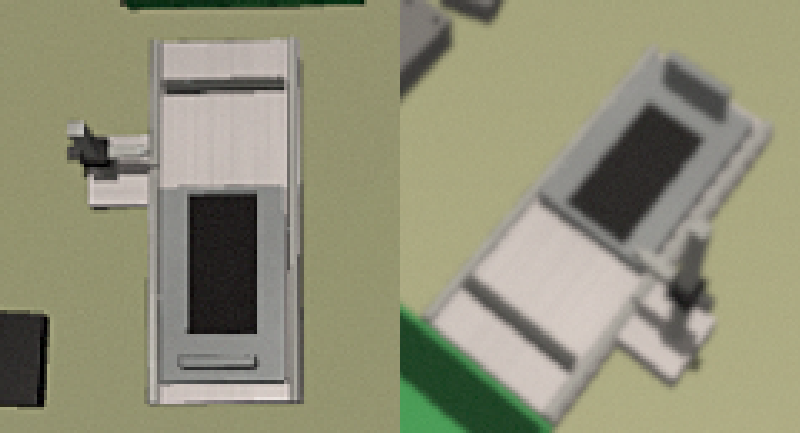

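```bash
python3 - <<'E'
from h import *
for cam in ['top0','scene0']:
    z=np.load(f'pics/{cam}.npz'); W=cloud(z['d'],z); p=z['p'].astype(int).sum(-1)
    m=(np.abs(W[...,0]-.656)<.004)&(W[...,1]>.243)&(W[...,1]<.274)&(abs(W[...,2]-.105)<.012)
    m2=(np.abs(W[...,0]-.656)<.006)&(W[...,1]>.286)&(W[...,1]<.298)&(W[...,2]>.185)
    print(cam,'pointer top',W[m].mean(0),W[m][:,2].std(),m.sum(),'post top z',np.median(W[m2][:,2]))
    # tray/track outline yaw: deck side edges via points z>0.025 in column range
    m=(W[...,2]>.012)&(W[...,2]<.09)&(abs(W[...,1]-.18)<.1)&(W[...,0]>.38)&(W[...,0]<.8)
    x=W[m][:,0];y=W[m][:,1]
    lo=[];hi=[];xs=np.arange(.45,.60,.01)
    for a in xs:
        s=abs(x-a)<.006; lo.append(np.percentile(y[s],1));hi.append(np.percentile(y[s],99))
    print('edge slopes',np.polyfit(xs,lo,1),np.polyfit(xs,hi,1),np.mean(lo),np.mean(hi))
print(manip.current_tcp_rot().round(3))
def R(yaw,s=1):
    x=np.array([0,0,-1.]);y=s*np.array([-np.sin(yaw),np.cos(yaw),0]);return np.stack([x,y,np.cross(x,y)],1)
for n,p,yaw in [('42',(.604,-.0922,.1),-.018),('18',(.424,-.2617,.1),.089),('pad',(.5578,.1797,.12),0),('push',(.42,.18,.06),0),('pushend',(.545,.18,.06),0)]:
    for s in (1,-1):
        q=manip.inverse_kinematics(np.array(p),R(yaw,s)); print(n,s,None if q is None else np.round(q,2))
E
```

```text
top0 pointer top [0.65575337 0.26025873 0.10607872] 0.003016156934477865 25 post top z 0.1953843164250917
edge slopes [0.01109415 0.10178334] [0.0130702  0.24639912] 0.10755229677773369 0.253195622300944
scene0 pointer top [0.65595097 0.25929726 0.10456252] 0.0021363502573398512 38 post top z 0.19550245089527563
edge slopes [0.01386166 0.10189943] [-0.02540638  0.26439513] 0.109107491938125 0.25118381418681873
[[-0.     0.277 -0.961]
 [ 0.    -0.961 -0.277]
 [-1.    -0.     0.   ]]
42 1 [-0.23  0.61  1.59 -0.    0.94 -1.78]
42 -1 [-0.23  0.61  1.59 -0.    0.94  1.36]
18 1 [-0.65  0.44  1.89 -0.    0.8  -2.31]
18 -1 [-0.65  0.44  1.89 -0.    0.8   0.84]
pad 1 [ 0.23  0.55  1.65 -0.    0.94 -1.34]
pad -1 [ 0.23  0.55  1.65 -0.    0.94  1.8 ]
push 1 [ 0.3   0.46  2.02 -0.    0.66 -1.27]
push -1 [ 0.3   0.46  2.02 -0.    0.66  1.87]
pushend 1 [ 0.24  0.62  1.71 -0.    0.81 -1.33]
pushend -1 [ 0.24  0.62  1.71 -0.    0.81  1.81]
```

Pointer mid-height comes out at about 0.100 m, so the stack needs to be 60 mm: 42 + 18, with the 42 at the bottom.

```bash
cat >> h.py <<'E'
def R(yaw,s=-1):
    x=np.array([0,0,-1.]);y=s*np.array([-np.sin(yaw),np.cos(yaw),0]);return np.stack([x,y,np.cross(x,y)],1)
PAD=np.array([.5578,.1797]);PYAW=.010
def pick(x,y,yaw,zg,clear,effort=60):
    manip.set_gripper(1.0)
    manip.move_ptp(np.array([x,y,clear]),R(yaw))
    manip.move_l(np.array([x,y,zg]),max_speed=.12)
    manip.set_gripper(0.0,effort)
    print('grip',manip.current_grip_width(),manip.current_ee_pos().round(4))
    manip.move_l(np.array([x,y,clear]),max_speed=.15)
    print('force',manip.current_force().round(2),'w',manip.current_grip_width(),'t',manip.current_time())
E
python3 - <<'E'
from h import *
pick(.604,-.0922,-.018,.012,.20)
save('w1','wrist');save('s1','scene')
E
```

```text
grip 0.6928113392056301 [ 0.6044 -0.0923  0.0127]
force [ 0.11  0.1  -4.04] w 0.6903116362559019 t 7.6917
```

View pics/s1.png

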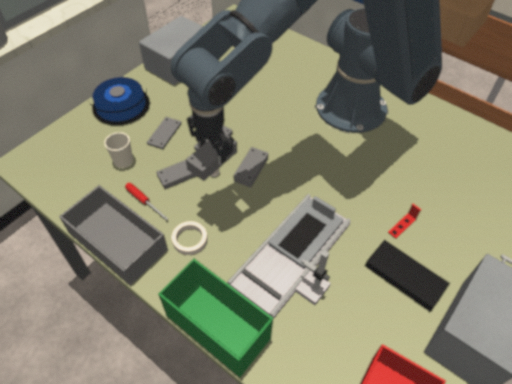

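View pics/w1.png

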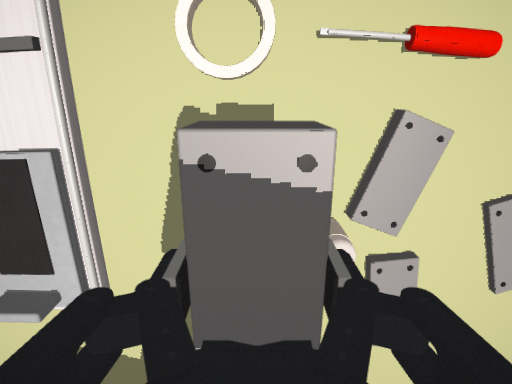

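The 42 mm plate is held square (width 0.69, 4 N). Placing it now.

```bash
cat >> h.py <<'E'
def place(zg,base,up=.2):
    P=lambda z:np.array([*PAD,z])
    manip.move_ptp(P(up),R(PYAW))
    manip.move_l(P(base+zg+.02),max_speed=.15)
    manip.move_l(P(base+zg+.0012),max_speed=.04)
    print('placed',manip.current_ee_pos().round(4),manip.current_force().round(2))
    manip.set_gripper(1.0)
    manip.move_l(P(up),max_speed=.15)
    print('t',manip.current_time())
E
python3 - <<'E'
from h import *
place(.0127,.040)
save('w2','wrist')
E
```

```text
placed [0.5578 0.1797 0.0538] [ 0.63 -0.07 -4.19]
t 11.9833
```

View pics/w2.png

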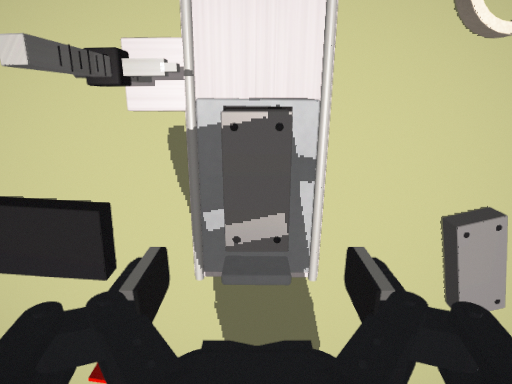

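The 42 mm plate covers the pad, square between the rails. Now the 18 mm plate.

```bash
python3 - <<'E'
from h import *
pick(.424,-.2617,.09,.0025,.20)
save('w3','wrist');save('s3','scene')
p,d=save('t3','top')
z=np.load('pics/t3.npz'); W=cloud(d,z)
r=np.hypot(W[...,0]-.5578,W[...,1]-.18); m=(r<.1)&(abs(W[...,2]-.082)<.004)
nl,l,st,_=cv2.connectedComponentsWithStats(m.astype(np.uint8));q=W[l==1+st[1:,4].argmax()]
print(q.mean(0),cv2.minAreaRect(q[:,:2].astype(np.float32)))
E
```

```text
grip 0.6822258527022669 [ 0.4242 -0.2619  0.0032]
force [ 0.13  0.41 -2.04] w 0.6816746216997949 t 17.575
[0.55711737 0.18117151 0.08225673] ((0.557123064994812, 0.1807800978422165), (0.12990370392799377, 0.05988001823425293), 0.17056450247764587)
```

View pics/w3.png

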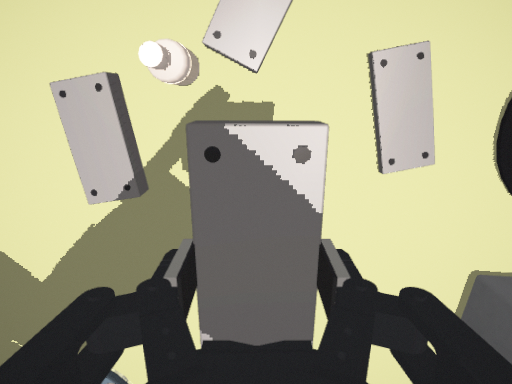

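View pics/s3.png

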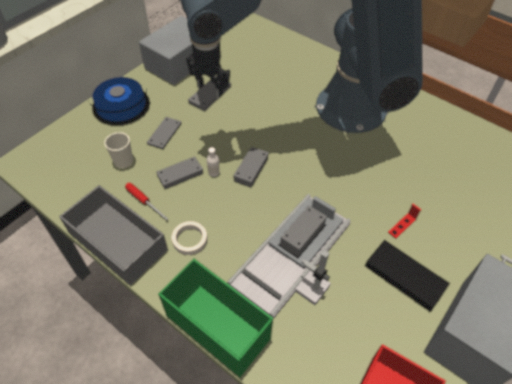

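```bash
python3 - <<'E'
from h import *
place(.0032,.082)
save('w4','wrist')
# move back for a side view of the stack vs pointer, and clear the top camera
manip.move_ptp(np.array([.38,.18,.2]),R(PYAW)); manip.set_gripper(0.0)
save('s4','scene');save('t4','top')
for cam in ['t4','s4']:
    z=np.load(f'pics/{cam}.npz'); W=cloud(z['d'],z)
    r=np.hypot(W[...,0]-.5578,W[...,1]-.18); m=(r<.1)&(abs(W[...,2]-.100)<.006)
    nl,l,st,_=cv2.connectedComponentsWithStats(m.astype(np.uint8));q=W[l==1+st[1:,4].argmax()]
    print(cam,q.mean(0),np.median(q[:,2]),cv2.minAreaRect(q[:,:2].astype(np.float32)))
    m=(np.abs(W[...,0]-.656)<.004)&(W[...,1]>.243)&(W[...,1]<.274)&(abs(W[...,2]-.105)<.012); print('pointer',W[m].mean(0))
print(manip.current_time())
E
```

```text
placed [0.5578 0.1797 0.0863] [-0.61 -0.33 -2.75]
t 22.1083
t4 [0.55894314 0.18167805 0.10062814] 0.10069795721827984 ((0.558792769908905, 0.18158768117427826), (0.059910207986831665, 0.13163650035858154), 89.83141326904297)
pointer [0.65544787 0.2599997  0.10501061]
s4 [0.56249012 0.17997741 0.10133747] 0.10140758547471762 ((0.5597307682037354, 0.1789916306734085), (0.13419367372989655, 0.06043329834938049), 0.3493746519088745)
pointer [0.65581466 0.25726479 0.10495805]
23.7667
```

View pics/w4.png

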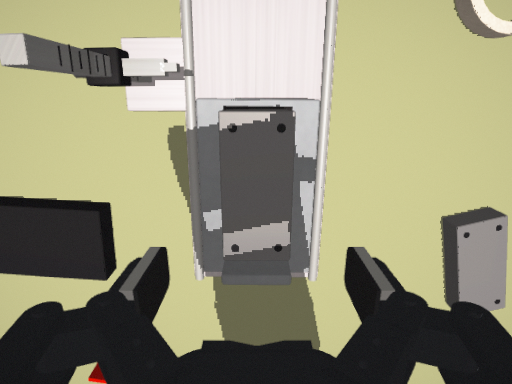

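View pics/s4.png

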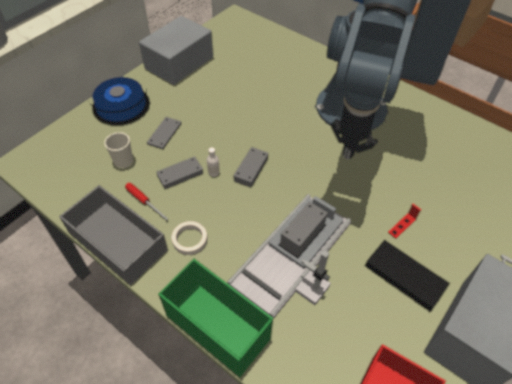

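Stack top is at 0.100–0.101 m against a pointer mid-height of about 0.100 m, square to within about 2 mm. Pushing the tray home.

```bash
python3 - <<'E'
from h import *
y=.1797
manip.move_l(np.array([.405,y,.2]),max_speed=.15)
manip.move_l(np.array([.405,y,.062]),max_speed=.15)
f0=manip.current_force()
manip.move_l(np.array([.45,y,.062]),max_speed=.06); print(manip.current_ee_pos().round(4),(manip.current_force()-f0).round(2))
manip.move_l(np.array([.532,y+.0008,.062]),max_speed=.05); print(manip.current_ee_pos().round(4),(manip.current_force()-f0).round(2))
x=.532
while x<.556:
    x+=.0015; manip.move_l(np.array([x,y+.0008,.062]),max_speed=.02); manip.dwell(.1)
    f=(manip.current_force()-f0); print(round(x,4),manip.current_ee_pos().round(4)[0],f.round(1))
    if abs(f[0])>12: break
print(manip.current_time())
save('s5','scene')
E
```

```text
[0.4499 0.1797 0.0619] [-1.15 -1.14  0.68]
[0.532  0.1806 0.0621] [-1.34 -0.18 -0.41]
0.5335 0.5337 [-1.4 -0.8  0.3]
0.535 0.5352 [-1.3 -0.3  0.3]
0.5365 0.5366 [-0.7 -0.6  0.5]
0.538 0.5381 [-1.  -1.4  1.3]
0.5395 0.5396 [-0.7 -0.8  0.1]
0.541 0.5401 [-6.3 -0.5  3.7]
0.5425 0.5401 [-14.9  -0.6   9.9]
30.2917
```

View pics/s5.png

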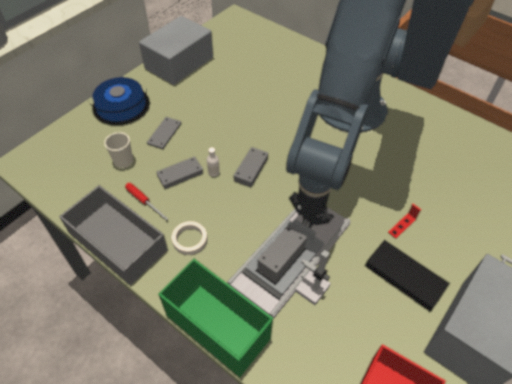

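The tray hit its stop at TCP x = 0.540 as predicted: the finger's x stopped changing while the force rose. Backing off, then checking.

```bash
python3 - <<'E'
from h import *
y=.1805
manip.move_l(np.array([.49,y,.062]),max_speed=.06)
manip.move_l(np.array([.49,y,.22]),max_speed=.15)
manip.move_ptp(np.array([.38,.12,.26]),R(PYAW))
save('s6','scene');save('t6','top');save('w6','wrist')
for cam in ['t6','s6']:
    z=np.load(f'pics/{cam}.npz'); W=cloud(z['d'],z); 
    r=np.hypot(W[...,0]-.656,W[...,1]-.18); m=(r<.1)&(abs(W[...,2]-.100)<.006)&(W[...,1]<.222)
    nl,l,st,_=cv2.connectedComponentsWithStats(m.astype(np.uint8));q=W[l==1+st[1:,4].argmax()]
    print(cam,q.mean(0).round(4),cv2.minAreaRect(q[:,:2].astype(np.float32)))
    m=(np.abs(W[...,0]-.656)<.004)&(W[...,1]>.243)&(W[...,1]<.274)&(abs(W[...,2]-.105)<.012); print('pointer',W[m].mean(0).round(4))
print(manip.current_time())
a=cv2.imread('pics/s6.png')[180:320,220:360];b=cv2.imread('pics/t6.png')[100:230,150:270]
cv2.imwrite('pics/crop6.png',cv2.hconcat([cv2.resize(b,(400,433)),cv2.resize(a,(400,433))]))
E
```

```text
t6 [0.6539 0.1816 0.1005] ((0.6551597714424133, 0.18171431124210358), (0.13201172649860382, 0.06068587675690651), 0.2870599031448364)
pointer [0.6555 0.2599 0.1051]
s6 [0.6588 0.1807 0.1011] ((0.6564859747886658, 0.1791681945323944), (0.13200300931930542, 0.06022917106747627), 0.2826020121574402)
pointer [0.6559 0.2575 0.1046]
33.3083
```

View pics/crop6.png

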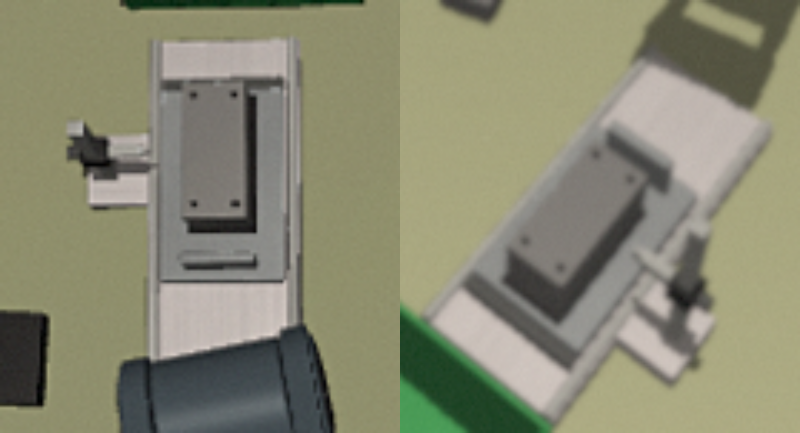

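View pics/s6.png

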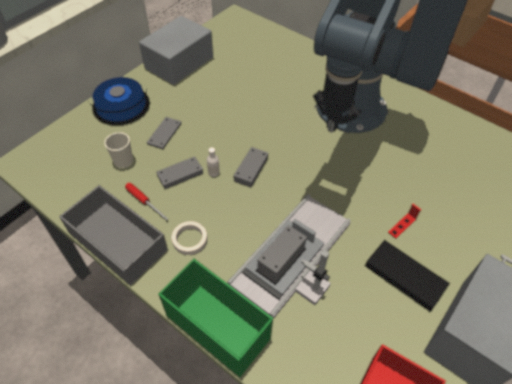

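The deck sits against the stop and the stack is square beside the pointer, top at 0.100–0.101 m. The other plates and bystanders are where they were, and the arm is clear.

```bash
python3 - <<'E'
from bench import manip
manip.sign_off(); print(manip.current_time())
E
```

```text
the job is handed in; nothing more can be done
the job is handed in; nothing more can be done
```

The stack is on the pad, the tray is home against its stop, and I handed the job in after about 33 s of the 70 s. I measured the pointer's mid-height at about 0.100 m, so I stacked the 42 mm plate with the 18 mm plate on top (60 mm). I then pushed the paddle with the closed fingers until the tray stopped moving and the push force reached about 15 N.

**Last checks, all consistent:**
- **Height:** The stack's top is at 0.1005 m (top camera) and 0.1011 m (scene camera). The pointer's top edge is at about 0.105 m, so its mid-height is about 0.100 m.
- **Position:** The stack's centre is about (0.656, 0.180). That is within about 2 mm of the estimated pad centre and level with the pointer in x. It is turned by less than 1° from the pad's direction.
- **Surroundings:** The pointer's measured position matched the start. In the pictures, the other plates and the rest of the things had not moved, and the arm was clear of everything.

No check failed. The only disagreement was 1–2 mm between the two cameras, which is within their calibration.

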